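# Hold the bean silo's spring gate half open for brushing out

## Robot

A 6-joint arm with a two-finger parallel gripper is mounted at the origin on the work surface. World frame = base frame: x ahead of the robot, y to its left, z up, the work surface at z = 0. Lengths are in m, angles in rad, forces in N, time in s.
With the tool pointing down it reaches from about 0.35 to 0.975 m from the base axis. Payload 17.4 kg.
Tool frame: the origin (TCP) lies at the very end of the fingers, on their centre line; the grasp point (between the pads) lies 19 mm behind it (manip.grip_point_offset is the distance from the TCP to the grasp point, in m); z points along the fingers, y is the line along which they close (so a half turn about z gives the same grasp; the last joint's range is limited). The gripper opens to 85 mm and grips with 20 to 120 N. Pads are 22 mm wide; open, the fingers measure 114 mm over their backs; the gripper's body (76 mm by 85 mm) begins 54 mm behind the grasp point. The pads swing forward as they close: fully open they stand 13 mm farther back than shut.
Start: joints at [1.298, 0.116, 1.442, -0, 1.584, -0.038], TCP at [0.157, 0.656, 0.231] pointing down, gripper open.
Joint ranges: [-2.83, 2.83], [-0.83, 2.19], [0.07, 2.5], [-1.14, 4.28], [0.01, 3], [-2.97, 2.97]. Speed limits (rad/s): [1.89, 1.89, 2.22, 3.14, 3.14, 3.14].

## Interface

Orientations are given as a rotation vector (axis times angle).
In Python, from workcell import get_state, viewer, ticket, manip gives the robot as it stands.
- The arm moves only by the tool arm_command, never from a script. Its argument "series" is a list of rows, each a list of 3 entries, a list of its own where there are three numbers: the shift along the world's x, y, z in cm, then the turn, a rotation vector about the world's x, y, z in rad, then the closure, from 0 (fully open) to 1 (shut). A call has 1 to 12 rows; each row is the pose to reach, as a shift and turn from the pose commanded when the call began; what a row does not reach only later rows make up. A row lasts 1/8 s, in which the tool goes at most 62.5 mm and 10.7 degrees, less where a joint would pass 70% of its speed; a pose out of reach is approached as far as the arm can. A call with a gripper value outside its range is refused whole. The fingers move at their own pace and stop on an object; "grip_force" is the grip in N (left out, the last holds). Time passes only in rows, so rows that repeat a pose let the fingers close. It gives the time, the measured TCP pose, the force, the opening and the grip force at its end, in the units of the state.
- get_state(): the state, without advancing time (a new reading comes with each control period).
- viewer.read_camera(name): name is "side" or "top"; returns the picture (400x640x3 uint8, red, green, blue); there is no depth.
- viewer.get_calibration(name): a dict with "fov_y" (degrees; the focal length in pixels is half the picture's height over the tangent of half this angle, whatever the lens; pixels are square), "cx", "cy" (the principal point, pixels), "R" (3x3) and "t" (3): a world point X has camera coordinates R X + t. Camera axes: x right, y down, z forward; pixel columns grow to the right and rows downward; lengths in m; the calibration is good to about 2 mm. A picture is of the moment at which its call begins. get_calibration takes no time and is no camera call.
- ticket.job_done(): hands the job in; it is judged then, once.
The state is a dict: "clock": time; "q": joint angles; "joint_vel": joint speeds; "effort": joint torques, N m; "tool_pos": TCP position; "tcp_rot": TCP orientation; "contact_force": force on the tool from outside, world axes, zero at the start; "wrist_torque": the same for the moment, N m; "finger_gap": opening from 0.0 (shut) to 1.0 (fully open); "grasp_force": force on a finger pad.
Only numpy, scipy, OpenCV 4.12 (cv2) and the standard library are available. Lean on these libraries where they do the work, as an engineer would, in place of code of your own. Each camera call takes 0.05 s, during which the arm holds its last target. There are 200 camera calls.

## Task

The clear-tubed bean silo is empty and is about to be brushed out from above. Lay the scoop flat in the low-walled bay on the silo's foot, its pan under the outlet and its handle out through the gap at the front, and let go of it; only then draw the silo's spring-loaded gate out by its upright grip to half its travel, never much further, and finish while still holding it there against the spring, so that the brush reaches both blade and throat. Leave everything else on the counter where it is.

Things in the scene. Friction and masses are not known exactly. Their poses are not given: they have to be found in the camera images.
- silo: Fixed bean silo: dark foot plate 175 x 150 x 6 mm, clear upright tube, its open top at 292 mm. Origin: on the counter below the axis of tube and outlet; -x is its front (towards the robot, turned up to 0.35 rad), +y its left, where the gate comes out. The foot reaches 85 mm to the front. Tube and collar are at most 84 mm across; column behind the tube at x = 60 to 78 mm.
- outlet (a point): Centre of the lower rim of the silo's outlet spout (54 mm across), 85 mm above the counter. Above it the gate housing, 90 x 100 mm, from 100 to 122 mm high, then the tube.
- half_mark (a point): Where the middle of the gate's grip stands at half travel: on the silo's y axis 135 mm left of the tube's axis, 118 mm above the counter, level with the tops of the two guide arms (within 32 mm either side of it, from the housing to an end bar at 191 mm; spring barrel and lug 45 to 61 mm behind, up to 123 mm high). Thick white ticks on the arms mark half; thin ones 25 mm either way, shut and full.
- bay (a point): Centre of the floor of the scoop bay on the silo's foot, 15 mm in front of the outlet axis, 6 mm above the counter; axes as the silo's. Bay 110 (x) by 66 mm (y) inside, walls 5 mm thick and 12 mm high above its floor, a 34 mm gap in the middle of the front (-x) wall for the scoop's handle. The pan goes in under the spout from the front, over the front wall, then down.
- scoop: Loose steel scoop, wooden handle, about 0.13 kg. Origin: underside of the pan, at its middle; z up. Pan 100 (x) x 56 (y) x 30 mm high; +x end: low lip; -x end: handle 18 mm wide, 16 mm thick, from x = -62 to -137 mm, axis 22 mm above the underside. Centre of mass about 16 mm from the origin on the handle side. In the bay its x runs like the silo's. Lies left or right of the silo, the brush opposite.
- scoop_grip (a point): Point on the scoop handle's axis, 100 mm from the scoop's origin along -x, 22 mm above the scoop's underside; axes as the scoop's.
- gate (a joint): Travel of the silo's gate along the silo's +y, m: 0 shut (start), 0.05 full, 0.025 half. A spring closes it: 5 N at 0, rising by 0.2 N per mm to 10 N at half and 15 N at full; sliding friction about 0.6 N. It snaps shut when let go.
- gate_grip (a point): Centre of the gate's upright dark wooden grip, moving with the gate; axes as the silo's. A block 16 mm (silo's x) by 20 mm (silo's y), 52 mm tall, its top 26 mm above this point, a steel line down its middle. Shut, it stands 110 mm left of the tube's axis, this point 150 mm above the counter. Free on all sides; the tube's collar is 58 mm away.
- brush: Bystander: loose cleaning brush, 180 mm long along its x, 18 mm high: pale round wooden handle to -x, flat black bristles to +x. Origin: underside, at its middle.
- silo_lid: Bystander: the silo's loose black lid, 88 mm across, 45 mm high with its knob. Origin: centre of its underside.
- cup: Bystander: white cup, 76 mm across, 62 mm high. Origin: centre of its underside.
- tamper: Bystander: steel tamper with wooden grip, 58 mm across, 87 mm high, standing on a black 6 mm mat to the right. Origin: centre of its underside.
- portafilter: Bystander: steel portafilter basket, 66 mm across and 34 mm high, with a black handle to 171 mm along its +y. Origin: underside of the basket.
- pitcher: Bystander: steel milk pitcher, 84 mm across, 105 mm high, handle at its +y. Origin: centre of its underside.
- jar: Bystander: jar, 84 mm across, 130 mm high. Origin: centre of its underside.
There are look-alikes about, which are no part of the job. Leave any purple look-alike of the scoop alone.

How it is judged:
By the outcome, as a careful person would: the job done as asked, in the order asked, and still so for the second after the job is handed in, while the arm keeps its last pose, push and grip.
It also fails if it takes over 64 s, if anything falls off the work surface, if the arm or the gripper's body presses on something with over 40 N, if the wrist force passes 120 N, or if a joint passes its speed limit or range.

## Working session

There is one attempt and no reset: what is moved stays moved. The work goes in short steps, Python scripts to look and compute and a tool call to move; the robot and the scene stay as the last step left them, time stands still between calls to the robot, and variables do not carry over. Pictures are saved under pics/ and viewed, at most 10 in all, crops included, and the job is handed in when it is done.

Besides the shell and the picture viewer there is one more tool, called after "Call:" as a command line: name --argument value ..., lists and objects as JSON in quotes. arm_command: Moves the arm, as the interface text tells. Its arguments: {"type":"object","properties":{"series":{"type":"array"},"grip_force":{"type":"number"}},"required":["series"]}

```bash
mkdir -p pics; ls
python3 - <<'E'
from workcell import get_state, viewer, ticket, manip
import cv2
print(get_state()); print(manip.grip_point_offset)
for n in("top","side"):
    c=viewer.get_calibration(n);print(n,c)
    cv2.imwrite(f"pics/{n}0.png",viewer.read_camera(n)[:,:,::-1])
E
```

```text
pics
{'clock': 0.0, 'q': array([ 1.29819251e+00,  1.16452974e-01,  1.44226667e+00,  1.53922054e-05,
        1.58396844e+00, -3.77599329e-02]), 'joint_vel': array([ 1.11560173e-03, -7.48363281e-05, -4.96703092e-04,  3.82413447e-04,
       -1.92349671e-03, -3.38755282e-04]), 'effort': array([-4.26833532e-03, -7.32035208e+01, -6.32464600e+01, -2.41257258e-04,
        6.86502928e-03, -4.50254140e-05]), 'tool_pos': array([0.15699475, 0.65629876, 0.23058355]), 'tcp_rot': array([-3.68022809e-01, -3.11977586e+00,  1.69618613e-03]), 'contact_force': array([0.10075315, 0.25637308, 0.93145242]), 'wrist_torque': array([-0.00629502, -0.00626765, -0.03034608]), 'grasp_force': 0.0, 'finger_gap': 1.0038423530384666}
0.0187
top {'fov_y': 43.514353892231185, 'cx': 317.2137310834712, 'cy': 196.30610286216216, 'R': array([[-0.09199933, -0.99575822, -0.00130007],
       [-0.97070025,  0.0899751 , -0.2228127 ],
       [ 0.22198455, -0.01923664, -0.97486041]]), 't': array([0.02014879, 0.52246386, 1.44892848])}
side {'fov_y': 47.393885522648404, 'cx': 308.38781956460326, 'cy': 202.8207159722061, 'R': array([[-0.98156352, -0.19109022,  0.00419299],
       [-0.13469955,  0.67600756, -0.72447899],
       [ 0.13560636, -0.71168694, -0.68928413]]), 't': array([0.49173554, 0.16728396, 1.66239253])}
```

View pics/top0.png

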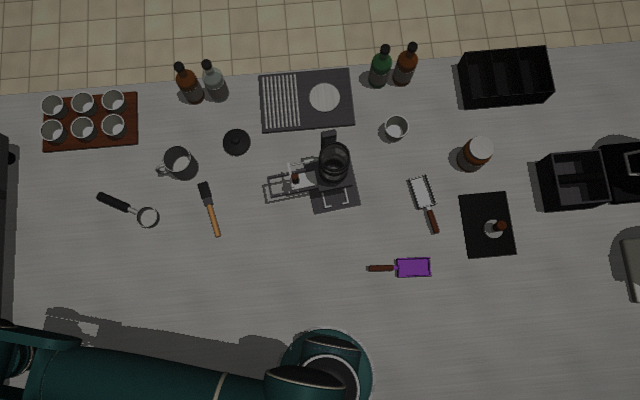

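View pics/side0.png

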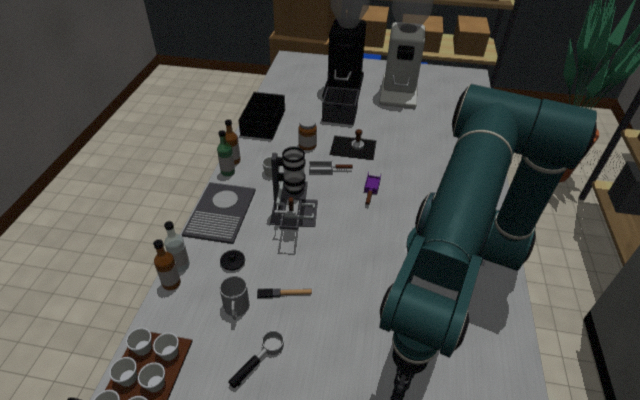

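The top view shows the silo near (335,175), its gate and arms at the left (265–315,185), the steel scoop at (423,190) with its handle end at (434,230), and the purple decoy at (400,267). The side view shows the scoop at about (325,168). Next I'll zoom in.

```bash
cat > h.py <<'E'
import numpy as np, cv2
from workcell import get_state, viewer, ticket, manip
from scipy.spatial.transform import Rotation as Ro
def cam(n):
    c=viewer.get_calibration(n); return 200/np.tan(np.radians(c['fov_y']/2)),np.array([c['cx'],c['cy']]),np.array(c['R']),np.array(c['t'])
def proj(n,X):
    f,c,R,t=cam(n); p=np.atleast_2d(X)@R.T+t; return f*p[:,:2]/p[:,2:]+c
def ray(n,uv):
    f,c,R,t=cam(n); d=R.T@np.append((np.array(uv)-c)/f,1); return -R.T@t,d
def atz(n,uv,z):
    o,d=ray(n,uv); return o+d*(z-o[2])/d[2]
def rz(a): return Ro.from_euler('z',a).as_matrix()
def crop(n,name,x0,y0,w,h,s,img=None):
    img=viewer.read_camera(n) if img is None else img
    i=cv2.resize(img[y0:y0+h,x0:x0+w,::-1],None,fx=s,fy=s,interpolation=cv2.INTER_CUBIC)
    i=cv2.convertScaleAbs(i,alpha=1.6,beta=10)
    for k in range(0,w,20): cv2.line(i,(int(k*s),0),(int(k*s),6),(0,255,255),1); cv2.putText(i,str(x0+k),(int(k*s),16),0,.35,(0,255,255))
    for k in range(0,h,20): cv2.line(i,(0,int(k*s)),(6,int(k*s)),(0,255,255),1); cv2.putText(i,str(y0+k),(8,int(k*s)+4),0,.35,(0,255,255))
    cv2.imwrite(f'pics/{name}.png',i)
E
python3 - <<'E'
from h import *
crop('top','top1',255,120,195,145,4.1,cv2.imread('pics/top0.png')[:,:,::-1])
crop('side','side1',255,135,110,120,5,cv2.imread('pics/side0.png')[:,:,::-1])
E
```

```text
(no output)
```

View pics/top1.png

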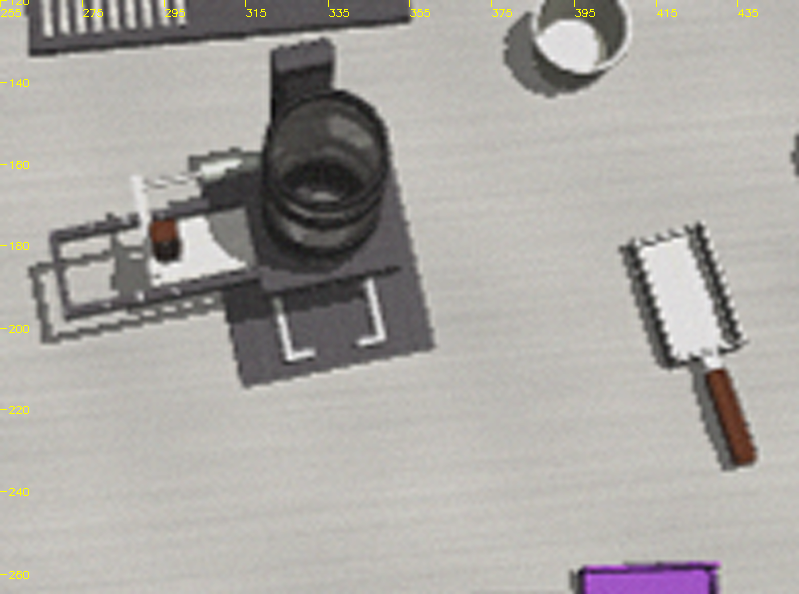

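View pics/side1.png

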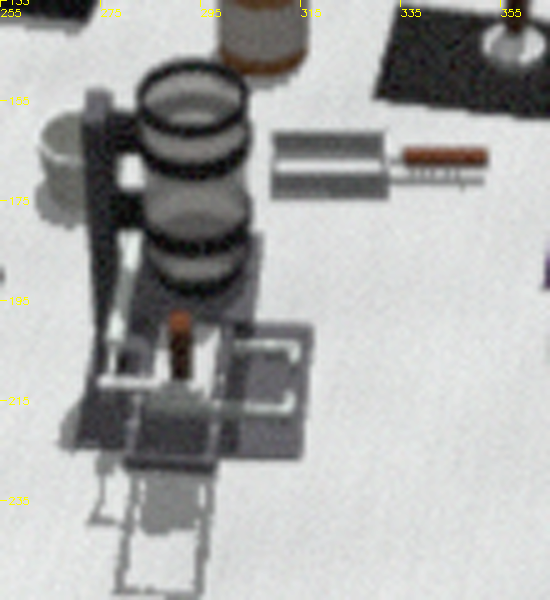

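```bash
cat > fit.py <<'E'
from h import *
from scipy.optimize import least_squares
def T(x,y): return 255+(x+.0)/4.1,120+y/4.1
def S(x,y): return 255+x/5,135+y/5
silo=[('top',T(244,386),(-.085,.075,.006)),('top',T(434,346),(-.085,-.075,.006)),('top',T(66,318),(-.032,.191,.118)),('top',T(54,232),(.032,.191,.118)),
('top',T(165,222),(0,.11,.176)),('top',T(287,361),(-.075,.038,.018)),('top',T(382,342),(-.075,-.038,.018)),
('side',S(302,459),(-.085,.075,.006)),('side',S(313,324),(-.085,-.075,.006)),('side',S(214,470),(-.032,.191,.118)),('side',S(122,466),(.032,.191,.118)),('side',S(179,316),(0,.11,.176)),('side',S(192,97),(0,0,.292))]
scoop=[('top',T(713,371),(-.062,0,.026)),('top',T(747,464),(-.137,0,.026)),('side',S(403,157),(-.062,0,.026)),('side',S(488,157),(-.137,0,.026)),
('top',T(628,246),(.05,.028,.02)),('top',T(702,226),(.05,-.028,.02)),('side',S(272,132),(.05,-.028,.02)),('side',S(272,198),(.05,.028,.02))]
def fit(pts,g):
    def res(p):
        return np.concatenate([proj(n,rz(p[2])@np.array(X)+[p[0],p[1],0])[0]-uv for n,uv,X in pts])
    r=least_squares(res,g,loss='soft_l1');return r.x,res(r.x).reshape(-1,2)
for p,g in((silo,(.75,0,0)),(scoop,(.7,-.2,.2))):
    x,r=fit(p,g);print(x.round(4));print(r.round(1).tolist())
E
python3 fit.py
```

```text
[ 0.5711 -0.0784  0.1129]
[[-0.7, 0.2], [0.3, 0.3], [-0.6, -0.1], [-1.7, -0.1], [-0.3, 2.0], [-0.1, 0.0], [0.9, -0.3], [-0.4, -0.5], [-0.1, -0.3], [-0.0, -1.6], [0.0, -1.9], [-0.1, 0.5], [-0.0, -1.4]]
[ 0.5142 -0.3531  0.1879]
[[0.1, 0.2], [-0.1, 0.9], [-0.2, -0.5], [0.2, -0.4], [0.2, -0.5], [-0.8, -0.4], [0.1, 1.4], [0.0, -3.6]]
```

Call:
arm_command --series '[[[4,-4,3],[0,0,-0.15],0.5],[[8,-8,6],[0,0,-0.3],0.5],[[12,-12,9],[0,0,-0.45],0.5],[[16,-16,12],[0,0,-0.6],0.5],[[20,-20,14],[0,0,-0.75],0.5],[[23,-25,14],[0,0,-0.9],0.5],[[24,-30,14],[0,0,-1.05],0.5],[[25,-35,14],[0,0,-1.2],0.5],[[25,-40,14],[0,0,-1.35],0.5],[[25,-45,14],[0,0,-1.5],0.5],[[25,-50,14],[0,0,-1.65],0.5],[[25,-55,14],[0,0,-1.8],0.5]]' --grip_force 80

```text
clock: 1.6
tool_pos: [0.4066, 0.105, 0.3711]
tcp_rot: [2.677, 1.645, -0.0]
contact_force: [0.8, -0.1, 0.7]
finger_gap: 0.5
grasp_force: 0.0
```

Call:
arm_command --series '[[[0,-5,0],[0,0,-0.1],0.5],[[0,-10,0],[0,0,-0.2],0.5],[[0,-15,0],[0,0,-0.3],0.5],[[0,-20,0],[0,0,-0.4],0.5],[[0,-25,0],[0,0,-0.5],0.5],[[0,-30,0],[0,0,-0.6],0.5],[[0,-35,-4],[0,0,-0.7],0.5],[[0,-40,-8],[0,0,-0.8],0.5],[[0,-44,-13],[0,0,-0.9],0.5],[[-0.3,-48,-18],[0,0,-0.92],0.5],[[-0.3,-48,-23],[0,0,-0.92],0.5],[[-0.3,-48,-25],[0,0,-0.92],0.5]]'

```text
clock: 3.1
tool_pos: [0.4029, -0.3728, 0.1179]
tcp_rot: [-3.124, -0.291, 0.005]
contact_force: [0.4, -0.0, 0.2]
finger_gap: 0.5
grasp_force: 0.0
```

Run:
```python
from h import *
s=get_state();print(s['tool_pos'],s['q'].round(2),s['finger_gap']);R=Ro.from_rotvec(s['tcp_rot']).as_matrix();print(R.round(3))
a=cv2.resize(viewer.read_camera('top')[150:290,360:480],None,fx=3.3,fy=4.2)
i=viewer.read_camera('top'); j=viewer.read_camera('side')
I=np.hstack([cv2.resize(i[150:270,370:470],(400,480),interpolation=2),cv2.resize(j[130:250,280:380],(400,480),interpolation=2)])
cv2.imwrite('pics/a.png',cv2.convertScaleAbs(I[:,:,::-1],alpha=1.6))
```

```text
[ 0.40287099 -0.37284193  0.11789105] [-0.79 -0.1   1.85  0.    1.4   0.59] 0.499920764252214
[[ 0.983  0.185 -0.003]
 [ 0.185 -0.983  0.003]
 [-0.003 -0.004 -1.   ]]
```

View pics/a.png

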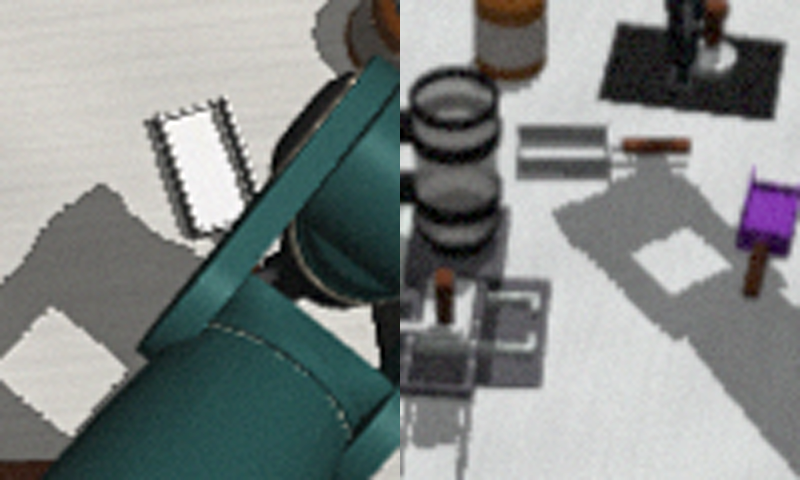

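Run:
```python
from h import *
print(proj('side',[[.4029,-.3728,.1179],[.4029,-.3728,.026]]))
```

```text
[[348.65568969 149.02883021]
 [347.26781914 166.20759649]]
```

Call:
arm_command --series '[[[0,0,-3],[0,0,0],0.5],[[0,0,-6],[0,0,0],0.5],[[0,0,-8],[0,0,0],0.5],[[0,0,-10],[0,0,0],0.5],[[0,0,-11.2],[0,0,0],0.5],[[0,0,-11.3],[0,0,0],0.5],[[0,0,-11.3],[0,0,0],0.65],[[0,0,-11.3],[0,0,0],0.75],[[0,0,-11.3],[0,0,0],0.85],[[0,0,-11.3],[0,0,0],1],[[0,0,-11.3],[0,0,0],1],[[0,0,-11.3],[0,0,0],1]]'

```text
clock: 4.75
tool_pos: [0.4041, -0.3738, 0.0087]
tcp_rot: [3.127, 0.293, 0.0]
contact_force: [-2.9, -0.9, 5.6]
finger_gap: 0.193
grasp_force: 79.1
```

Call:
arm_command --series '[[[0,0,2],[0,0,0],1],[[0,0,4],[0,0,0],1],[[0,0,6],[0,0,0],1],[[0,0,7],[0,0,0],1],[[0,0,7],[0,0,0],1],[[0,0,7],[0,0,0],1]]'

```text
clock: 5.5
tool_pos: [0.4038, -0.3733, 0.0776]
tcp_rot: [-3.127, -0.293, 0.001]
contact_force: [0.4, 0.3, -1.6]
finger_gap: 0.189
grasp_force: 78.4
```

Run:
```python
from h import *
print(get_state()['tool_pos'],get_state()['tcp_rot'])
i=viewer.read_camera('top'); j=viewer.read_camera('side')
cv2.imwrite('pics/b_top.png',i[:,:,::-1]);cv2.imwrite('pics/b_side.png',j[:,:,::-1])
I=np.hstack([cv2.resize(i[150:270,370:470],(400,480),interpolation=2),cv2.resize(j[110:230,280:380],(400,480),interpolation=2)])
cv2.imwrite('pics/b.png',cv2.convertScaleAbs(I[:,:,::-1],alpha=1.6))
```

```text
[ 0.40381167 -0.3732842   0.07764307] [-3.12721829e+00 -2.92886872e-01  8.43392636e-04]
```

View pics/b.png

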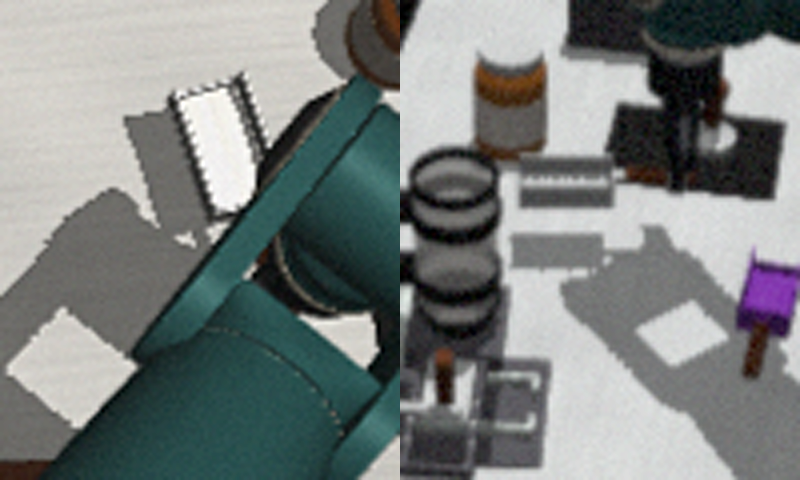

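Call:
arm_command --series '[[[-2,4,0],[0,0,-0.02],1],[[-4,8,0],[0,0,-0.04],1],[[-4.3,12,0],[0,0,-0.06],1],[[-4.3,16,-1],[0,0,-0.073],1],[[-4.3,20,-2],[0,0,-0.073],1],[[-4.3,23,-3],[0,0,-0.073],1],[[-4.3,26,-3.1],[0,0,-0.073],1],[[-4.3,27.2,-3.1],[0,0,-0.073],1],[[-4.3,27.2,-3.1],[0,0,-0.073],1],[[-4.3,27.2,-3.1],[0,0,-0.073],1],[[-4.3,27.2,-3.1],[0,0,-0.073],1]]'

```text
clock: 6.98
tool_pos: [0.3611, -0.1022, 0.0473]
tcp_rot: [3.137, 0.177, -0.0]
contact_force: [-0.5, 0.1, -2.1]
finger_gap: 0.192
grasp_force: 78.6
```

Run:
```python
from h import *
s=get_state();print(s['tool_pos'],s['q'].round(2));R=Ro.from_rotvec(s['tcp_rot']).as_matrix();print(np.arctan2(R[1,0],R[0,0]))
i=viewer.read_camera('top'); j=viewer.read_camera('side')
cv2.imwrite('pics/c_top.png',i[:,:,::-1]);cv2.imwrite('pics/c_side.png',j[:,:,::-1])
I=np.hstack([cv2.resize(i[140:260,280:380],(400,480),interpolation=2),cv2.resize(j[140:260,270:370],(400,480),interpolation=2)])
cv2.imwrite('pics/c.png',cv2.convertScaleAbs(I[:,:,::-1],alpha=1.6))
```

```text
[ 0.36105267 -0.10218854  0.04730415] [-0.34 -0.49  2.27 -0.    1.37  1.11]
0.11277103797301402
```

View pics/c.png

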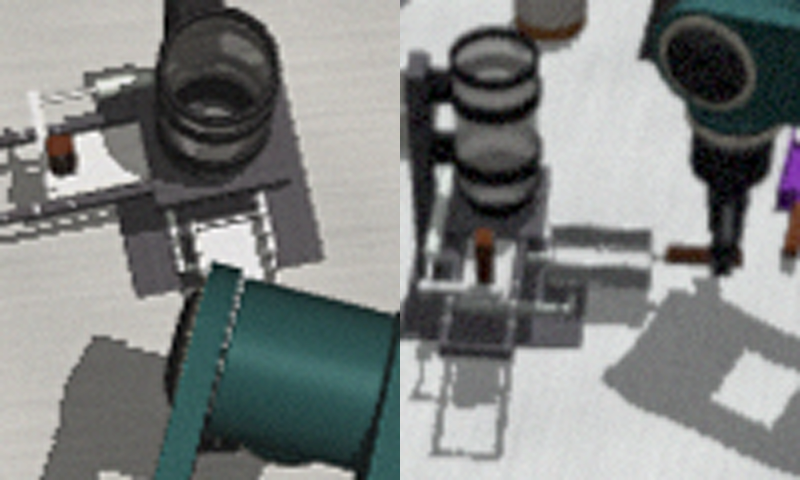

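Run:
```python
from h import *
def W(S,X): return rz(S[2])@np.array(X)+[S[0],S[1],0]
B=(.5711,-.0784,.1129)
P=W(B,[-.1,0,0]); P=(.361+.112*np.cos(.1128),-.1022+.112*np.sin(.1128),.1128);print(P)
pan=lambda p:((p-[280,140])*4).round(0).tolist()
for x in(-.03,0,.03): print('scoop top',x,pan(proj('top',[W(P,[x,y,.038+.025]) for y in(.028,-.028)])))
for x in(-.07,-.045): print('bay',x,pan(proj('top',[W(B,[x,y,.018]) for y in(.033,-.033)])))
q=lambda p:((p-[270,140])*4).round(0).tolist()
for x in(-.05,.05): print('side scoop',x,q(proj('side',[W(P,[x,y,.038+.03]) for y in(.028,-.028)])))
for x in(-.062,-.137): print('handle',x,q(proj('side',[W(P,[x,0,.038+.022])])))
i=cv2.imread('pics/c_top.png')
for r in(198,200,202): print(r,i[r,320:352].sum(1)//3)
```

```text
(np.float64(0.47228822015479127), np.float64(-0.0895931742782448), 0.1128)
scoop top -0.03 [[209.0, 328.0], [283.0, 313.0]]
scoop top 0 [[200.0, 289.0], [274.0, 274.0]]
scoop top 0.03 [[192.0, 250.0], [265.0, 236.0]]
bay -0.07 [[185.0, 265.0], [268.0, 248.0]]
bay -0.045 [[178.0, 234.0], [261.0, 217.0]]
side scoop -0.05 [[252.0, 268.0], [255.0, 228.0]]
side scoop 0.05 [[147.0, 262.0], [151.0, 222.0]]
handle -0.062 [[266.0, 255.0]]
handle -0.137 [[344.0, 259.0]]
198 [ 55  45  71 126  64  51  43  49  98 114 146 146 142 143 142 141 142 141
 142 140 141 145 128  82  70  69  70  89  73  55  54  56]
200 [ 54  54  61  78  68  39  27  24  73 143 142 141 141 139 139 141 139 141
 140 139 140 141 144 129  71  60  67 140 111  52  55  57]
202 [ 52  55  44  75 130  48  27  25  66 134 135 141 139 142 142 139 141 142
 143 143 139 141 143 129  69  75  83 103 105  67  53  57]
```

Call:
arm_command --series '[[[2,0.2,0],[0,0,0],1],[[4,0.45,0],[0,0,0],1],[[6,0.7,0],[0,0,0],1],[[8,0.9,0],[0,0,0],1],[[8.4,0.95,0],[0,0,0],1],[[8.4,0.95,0],[0,0,0],1],[[8.4,0.95,-1],[0,0,0],1],[[8.4,0.95,-2],[0,0,0],1],[[8.4,0.95,-2.6],[0,0,0],1],[[8.4,0.95,-3.0],[0,0,0],1],[[8.4,0.95,-3.2],[0,0,0],1],[[8.4,0.95,-3.2],[0,0,0],1]]'

```text
clock: 8.57
tool_pos: [0.4452, -0.092, 0.0155]
tcp_rot: [3.136, 0.179, 0.0]
contact_force: [-0.6, 0.5, -0.3]
finger_gap: 0.192
grasp_force: 78.7
```

Run:
```python
from h import *
s=get_state();print(s['tool_pos'],s['contact_force'],s['wrist_torque'])
i=viewer.read_camera('top'); j=viewer.read_camera('side')
cv2.imwrite('pics/d_top.png',i[:,:,::-1]);cv2.imwrite('pics/d_side.png',j[:,:,::-1])
I=np.hstack([cv2.resize(i[140:260,280:380],(400,480),interpolation=2),cv2.resize(j[150:250,270:353],(400,480),interpolation=2)])
cv2.imwrite('pics/d.png',cv2.convertScaleAbs(I[:,:,::-1],alpha=1.6))
```

```text
[ 0.44517428 -0.09203156  0.01547262] [-0.62219693  0.54530658 -0.28382319] [-0.03524453  0.20232981 -0.0373944 ]
```

View pics/d.png

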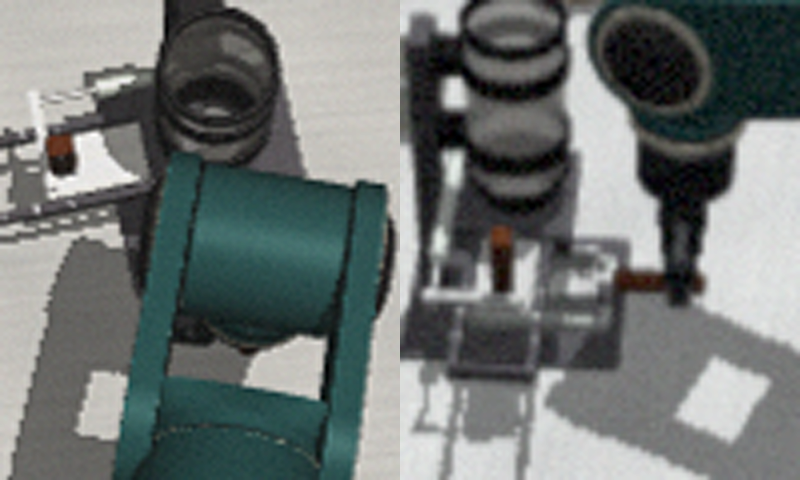

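Call:
arm_command --series '[[[0,0,-0.1],[0,0,0],1],[[0,0,-0.1],[0,0,0],0.75],[[0,0,-0.1],[0,0,0],0.65],[[0,0,-0.1],[0,0,0],0.55],[[0,0,-0.1],[0,0,0],0.5],[[0,0,-0.1],[0,0,0],0.5],[[0,0,2],[0,0,0],0.5],[[0,0,5],[0,0,0],0.5],[[0,0,10],[0,0,0],0.5],[[-2,0,15],[0,0,0],0.5],[[-3,3,20],[0,0,0],0.5],[[-3,8,23],[0,0,0],0.5]]'

```text
clock: 10.18
tool_pos: [0.4147, -0.012, 0.2481]
tcp_rot: [3.136, 0.174, 0.005]
contact_force: [1.3, -0.0, 0.0]
finger_gap: 0.499
grasp_force: 0.0
```

Run:
```python
from h import *
s=get_state();print(s['tool_pos'],s['contact_force'],s['q'].round(2))
i=viewer.read_camera('top'); j=viewer.read_camera('side')
cv2.imwrite('pics/e_top.png',i[:,:,::-1]);cv2.imwrite('pics/e_side.png',j[:,:,::-1])
I=np.hstack([cv2.resize(i[140:260,280:380],(400,480),interpolation=2),cv2.resize(j[150:250,270:353],(400,480),interpolation=2)])
cv2.imwrite('pics/e.png',cv2.convertScaleAbs(I[:,:,::-1],alpha=1.6))
```

```text
[ 0.41474726 -0.01195405  0.24811814] [ 1.30597157 -0.01553252  0.03038951] [-0.09 -0.48  1.93 -0.    1.69  1.37]
```

View pics/e.png

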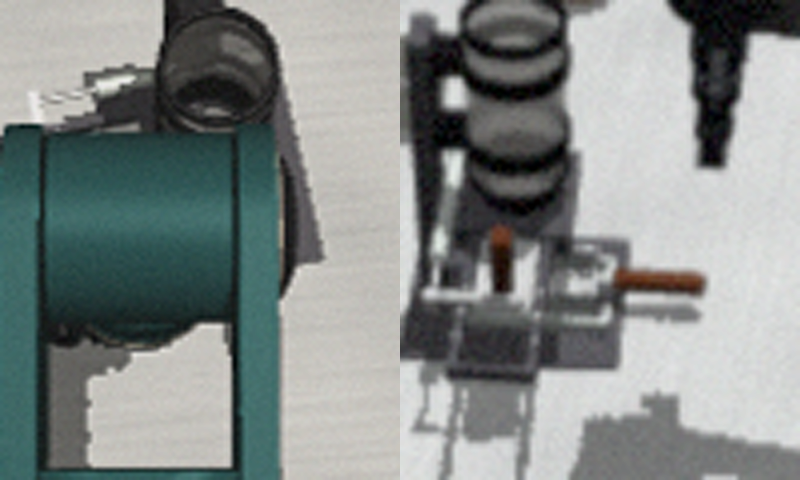

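Call:
arm_command --series '[[[3,2,0],[0,0,0],0.5],[[6,4.3,0],[0,0,0],0.5],[[9,4.3,0],[0,0,0],0.5],[[12,4.3,0],[0,0,0],0.5],[[14.4,4.3,0],[0,0,0],0.5],[[14.4,4.3,-1.5],[0,0,0],0.5],[[14.4,4.3,-3],[0,0,0],0.5],[[14.4,4.3,-4.5],[0,0,0],0.5],[[14.4,4.3,-4.5],[0,0,0],0.5],[[14.4,4.3,-4.5],[0,0,0],0.5]]'

```text
clock: 11.52
tool_pos: [0.559, 0.031, 0.2008]
tcp_rot: [3.136, 0.179, 0.001]
contact_force: [0.5, 0.8, 0.7]
finger_gap: 0.501
grasp_force: 0.0
```

Run:
```python
from h import *
s=get_state();print(s['tool_pos'],s['contact_force'])
R=Ro.from_rotvec(s['tcp_rot']).as_matrix();print(R.round(3))
B=(.5711,-.0784,.1129)
W=lambda X:rz(B[2])@np.array(X)+[B[0],B[1],0]
print(proj('side',[W([-.077,0,.028]),W([-.152,0,.028])]), proj('side',[W([0,.11,.176]),W([0,.11,.124])]),proj('side',s['tool_pos']))
i=viewer.read_camera('top'); j=viewer.read_camera('side')
cv2.imwrite('pics/f_top.png',i[:,:,::-1]);cv2.imwrite('pics/f_side.png',j[:,:,::-1])
I=np.hstack([cv2.resize(i[140:260,250:350],(400,480),interpolation=2),cv2.resize(j[150:250,250:333],(400,480),interpolation=2)])
cv2.imwrite('pics/f.png',cv2.convertScaleAbs(I[:,:,::-1],alpha=1.6))
```

```text
[0.55898544 0.03100343 0.20083481] [0.48376859 0.75447295 0.70749116]
[[ 0.994  0.114  0.001]
 [ 0.114 -0.994  0.   ]
 [ 0.001  0.    -1.   ]]
[[314.30718544 208.35279215]
 [333.58968622 209.48059488]] [[290.71958587 198.65106771]
 [291.04700734 209.2699755 ]] [[290.47299431 193.41853919]]
```

View pics/f.png

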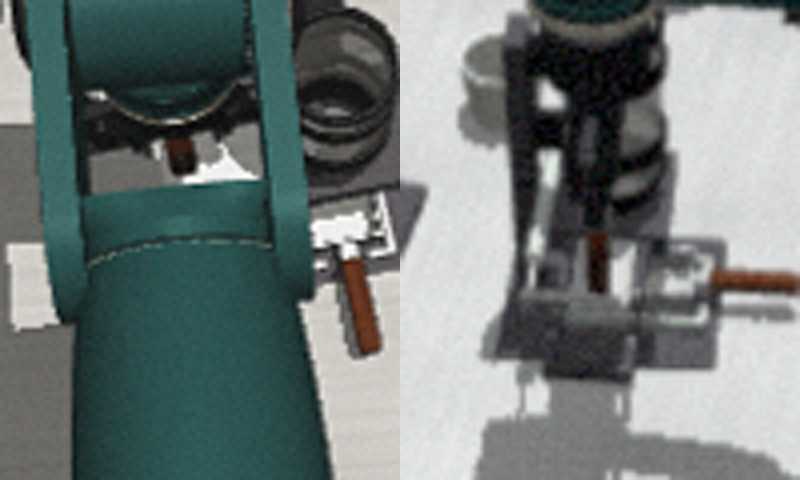

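All ten pictures are now used. The last one shows the scoop seated in the bay, with its handle out through the gap: its end is at about (333,209), which matches the projection. The gripper is right over the grip, which is at (291,199). I'll go down and take hold.

Call:
arm_command --series '[[[0,0,-2],[0,0,0],0.5],[[0,0,-4],[0,0,0],0.5],[[0,0,-5.5],[0,0,0],0.5],[[0,0,-6.7],[0,0,0],0.5],[[0,0,-6.7],[0,0,0],0.5],[[0,0,-6.7],[0,0,0],0.6],[[0,0,-6.7],[0,0,0],0.65],[[0,0,-6.7],[0,0,0],0.68]]'

```text
clock: 12.62
tool_pos: [0.5592, 0.0309, 0.1337]
tcp_rot: [3.136, 0.179, 0.001]
contact_force: [0.2, 1.1, -0.9]
finger_gap: 0.322
grasp_force: 0.0
```

Call:
arm_command --series '[[[0,0,0],[0,0,0],0.71],[[0,0,0],[0,0,0],0.74],[[0,0,0],[0,0,0],0.77],[[0,0,0],[0,0,0],0.85],[[0,0,0],[0,0,0],1],[[0,0,0],[0,0,0],1]]' --grip_force 60

```text
clock: 13.38
tool_pos: [0.5589, 0.0332, 0.1339]
tcp_rot: [-3.132, -0.18, -0.001]
contact_force: [-4.2, 21.2, 6.6]
finger_gap: 0.226
grasp_force: 58.5
```

Run:
```python
from h import *
s=get_state();print(s['tool_pos'],s['contact_force'],s['finger_gap'],s['grasp_force'])
d=rz(.1129).T@(s['tool_pos']-[.5711,-.0784,0]);print(d,rz(.1129).T@s['contact_force'])
```

```text
[0.55893675 0.0332168  0.1339379 ] [-4.24076369 21.19882726  6.62755169] 0.22643458916127818 58.45908164978027
[0.00048897 0.11227651 0.1339379 ] [-1.82549872 21.54163198  6.62755169]
```

Call:
arm_command --series '[[[-0.05,0.4,0],[0,0,0],1],[[-0.1,0.8,0],[0,0,0],1],[[-0.14,1.2,0],[0,0,0],1],[[-0.18,1.6,0],[0,0,0],1],[[-0.23,2,0],[0,0,0],1],[[-0.23,2,0],[0,0,0],1],[[-0.23,2,0],[0,0,0],1],[[-0.23,2,0],[0,0,0],1]]'

```text
clock: 14.38
tool_pos: [0.557, 0.0501, 0.1338]
tcp_rot: [3.135, 0.178, 0.001]
contact_force: [0.4, -7.0, 5.0]
finger_gap: 0.227
grasp_force: 59.3
```

Run:
```python
from h import *
s=get_state();d=rz(.1129).T@(s['tool_pos']-[.5711,-.0784,0]);print(d,rz(.1129).T@s['contact_force'],s['finger_gap'],s['grasp_force'],s['tcp_rot'])
```

```text
[0.00044693 0.12931323 0.13380689] [-0.39729467 -6.97889958  4.98020955] 0.22683569762698577 59.28744435310364 [3.13492047e+00 1.77736269e-01 1.02499075e-03]
```

```bash
cat > trk.py <<'E'
from h import *
import sys
W=lambda X:rz(.1129)@np.array(X)+[.5711,-.0784,0]
a=cv2.imread('pics/e_side.png').astype(float).mean(2); 
n=np.mean([viewer.read_camera('side').astype(float).mean(2) for _ in range(4)],0)
cv2.imwrite('pics/%s.png'%sys.argv[1],n)
for x in(.03,.04):
  print(x,[proj('side',W([x,.11+d,.118]))[0].round(1).tolist() for d in(0,.012,.017,.025)])
for c in range(272,290,2): print(c,'A',a[204:228,c:c+2].mean(1).astype(int),'\n    B',n[204:228,c:c+2].mean(1).astype(int))
E
python3 trk.py g
```

```text
0.03 [[282.8, 210.0], [282.4, 212.3], [282.2, 213.3], [281.9, 214.9]]
0.04 [[280.0, 209.8], [279.6, 212.2], [279.4, 213.1], [279.1, 214.7]]
272 A [110 103 102  90  85  73  63  56  46  40  35  30  29  36  34  35  32  30
  35  50  54 112 129 130] 
    B [114 105 104  94  87  78  62  52  45  43  41  36  34  34  32  34  32  32
  34  51  58 114 134 133]
274 A [31 30 29 32 35 44 86 95 67 44 39 32 32 30 33 28 33 29 32 40 47 86 89 82] 
    B [35 29 30 35 34 35 39 39 38 52 67 57 48 45 37 33 32 31 33 42 49 88 91 83]
276 A [ 69  71  86  92  91  89 118 122  83  49  45  37  31  32  32  28  30  28
  31  30  33  58  72  76] 
    B [72 76 88 95 95 87 81 73 59 57 69 61 46 41 36 32 32 31 32 32 37 64 75 77]
278 A [ 63  51  36  33  31  40  86 107  78  40  30  32  30  31  33  32  34  29
  35  34  37  58  65  68] 
    B [68 54 38 34 33 30 23 20 25 46 67 63 42 34 34 33 34 32 33 32 32 57 66 70]
280 A [ 55  42  32  30  34  40  91 118  90  47  46  46  41  43  48  64  58  51
  50  53  56  56  47  30] 
    B [56 41 32 30 31 33 30 32 33 43 65 62 44 35 33 40 37 33 31 31 32 35 31 25]
282 A [ 56  49  48  50  49  63  87 118  91  62  75  64  49  47  42  50  46  41
  37  33  29  43  44  28] 
    B [57 53 48 50 51 59 48 36 33 44 65 64 48 34 29 32 33 30 29 27 29 26 23 23]
284 A [ 50  59  61  61  67  78  96 120  97  61  53  53  53  45  34  32  27  30
  31  27  33  40  42  30] 
    B [34 38 40 43 49 66 70 57 53 57 68 67 63 55 41 32 31 32 33 32 30 29 27 23]
286 A [ 71 107 123 128 129 131 129 113  86  71  62  59  53  45  38  32  27  28
  32  31  28  34  46  31] 
    B [16 11  7 11 20 54 66 69 69 73 73 71 66 57 43 34 32 32 31 31 33 27 27 23]
288 A [38 58 65 67 77 82 80 78 65 64 60 63 57 47 36 32 32 33 30 32 30 34 45 35] 
    B [27 16 15 12 13 15 17 21 20 34 56 68 64 60 46 36 34 32 33 34 31 26 28 23][ WARN:0@1.849] global loadsave.cpp:1063 imwrite_ Unsupported depth image for selected encoder is fallbacked to CV_8U.
```

Call:
arm_command --series '[[[-0.03,0.25,0],[0,0,0],1],[[-0.06,0.5,0],[0,0,0],1],[[-0.08,0.7,0],[0,0,0],1],[[-0.09,0.8,0],[0,0,0],1],[[-0.09,0.8,0],[0,0,0],1],[[-0.09,0.8,0],[0,0,0],1],[[-0.09,0.8,0],[0,0,0],1]]'

```text
clock: 15.45
tool_pos: [0.5561, 0.058, 0.1338]
tcp_rot: [3.135, 0.178, 0.001]
contact_force: [-1.5, -9.4, 5.6]
finger_gap: 0.226
grasp_force: 59.3
```

```bash
python3 trk.py g2 2>/dev/null | grep -A2 -E "^(278|280|282)"
python3 - <<'E'
from h import *
s=get_state();d=rz(.1129).T@(s['tool_pos']-[.5711,-.0784,0]);print(d,rz(.1129).T@s['contact_force'],s['finger_gap'],s['grasp_force'])
# scoop unmoved? compare handle/pan area with picture e
a=cv2.imread('pics/e_side.png').astype(float).mean(2);b=viewer.read_camera('side').astype(float).mean(2)
print(abs(a-b)[200:216,312:338].max(1).astype(int))
E
```

```text
278 A [ 63  51  36  33  31  40  86 107  78  40  30  32  30  31  33  32  34  29
  35  34  37  58  65  68] 
    B [67 54 39 37 32 28 25 24 21 27 38 59 69 54 38 33 33 33 33 30 32 56 66 70]
280 A [ 55  42  32  30  34  40  91 118  90  47  46  46  41  43  48  64  58  51
  50  53  56  56  47  30] 
    B [57 43 30 29 32 31 33 35 33 33 42 59 69 56 39 42 38 33 31 31 32 33 32 27]
282 A [ 56  49  48  50  49  63  87 118  91  62  75  64  49  47  42  50  46  41
  37  33  29  43  44  28] 
    B [57 48 45 49 52 61 56 53 44 35 46 61 71 58 39 35 33 30 28 26 28 26 26 22]
[0.00045247 0.137196   0.13382691] [-1.31324742 -9.30438966  5.28786682] 0.22912791418523284 59.31633174419403
[ 7  9  7  7  7  8  7  8  7 12  6  6  8  7  6  7]
```

All three measures put the gate at half travel:
- **Tool travel:** 24.9 mm from shut.
- **Crossbar in the side picture:** about 25–26 mm.
- **Spring force:** about 10 N.

The scoop has not moved.

```bash
python3 -c "
from workcell import ticket; print(ticket.job_done())"
```

```text
the job is handed in; nothing more can be done
None
```

The job is handed in: the scoop lies released in the bay with its handle out through the front gap, and the gripper is holding the gate at about 25 mm, half its travel, against the spring.

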